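# Close the carton layer and hold the scanner over the last label

### The arm

A 7-joint arm with a two-finger parallel gripper is mounted at the origin on the work surface; the furniture and walls round the work are solid. World frame = base frame: x ahead of the robot, y to its left, z up, the work surface at z = 0. Lengths are in mm, angles in rad, forces in N, time in s.
With the tool pointing down it reaches from about 400 to 750 mm from the base axis. Payload 19.5 kg.
Tool frame: the origin (TCP) lies midway between the tips of the shut fingers; the grasp point (between the pads) lies 19 mm behind it; z points along the fingers, y is the line along which they close (so a half turn about z gives the same grasp; the last joint's range is limited). The gripper opens to 85 mm and grips with 20 to 120 N. Pads are 22 mm wide; open, the fingers measure 114 mm over their backs; the gripper's body (76 mm by 85 mm) begins 54 mm behind the grasp point. The pads swing forward as they close: fully open they stand 13 mm farther back than shut.
Start: joints at [-1.312, 0.707, -0.028, 1.485, 0.022, 0.951, -0.075], TCP at [170.351, 549.159, 231.268] pointing down, gripper open.
Joint ranges: [-2.71, 2.71], [-0.32, 2.16], [-1.57, 1.52], [0, 2.45], [-1.46, 4.6], [0, 2.02], [-2.83, 2.83]. Speed limits (rad/s): [1.89, 1.89, 2.57, 2.57, 3.01, 3.01, 3.01].

### API

Orientations are given as a rotation vector (axis times angle).
In Python, from plant import bot, hand, planner, eyes, hand_in gives the robot as it stands. Calls block until the motion is done:
- bot.goto(position, orientation): joint-space move of the TCP to a pose.
- bot.movel(position, ori=None, velocity=150, contact_N=None): straight line of the TCP; ori=None keeps the orientation; velocity is the mean speed in mm/s. With contact_N (N) it stops when the force on the tool has changed by that much, and returns True; else False.
- bot.goto_joints(angles): joint-space move.
- hand.gripper_to(opening, force=None): finger opening in mm; force is the grip in N (None keeps the last); returns when the fingers have stopped.
- bot.dwell(seconds).
- planner.inverse_kinematics(position, orientation): joint angles nearest the present ones, or None.
- eyes.get_image(name): name is "scene" or "top" or "wrist"; returns a dict with "frame" (384x512x3 uint8, red, green, blue), "vertical_fov" (degrees; the focal length in pixels is half the picture's height over the tangent of half this angle, whatever the lens; pixels are square), "cx", "cy" (the principal point, pixels), "R" (3x3) and "t" (3): a world point X has camera coordinates R X + t. Camera axes: x right, y down, z forward; pixel columns grow to the right and rows downward; lengths in mm; the calibration is good to about 2 mm. A picture is of the moment at which its call begins. There is no depth.
A pose or a line that the arm cannot do raises bot.MotionError and nothing moves.
- hand_in(): hands the job in; it is judged then, once.
Readings, each from a call of its own:
- bot.get_time_s(): time.
- bot.get_joint_positions(): joint angles.
- bot.get_qd(): joint speeds.
- bot.get_effort(): joint torques, N m.
- bot.get_tool_pos(): TCP position.
- bot.get_eef_rot(): TCP orientation.
- bot.get_contact_force(): force on the tool from outside, world axes, zero at the start.
- bot.get_wrist_torque(): the same for the moment, N m.
- bot.get_finger_gap(): finger opening in mm.
- bot.get_grasp_force(): force on a finger pad.
Only numpy, scipy, OpenCV 4.12 (cv2) and the standard library are available. Lean on these libraries where they do the work, as an engineer would, in place of code of your own. Each camera call takes 0.05 s, during which the arm holds its last target. There are 200 camera calls.

### The job

Lay the fourth red hinge carton flat in the open corner of the plywood slab so that the pinwheel layer is complete, square with the other three and about as closely butted as they are, and let go of it. Then draw the hand scanner up out of its stand, tip its nose down and hold it over the carton you have just laid: the window aimed at the middle of that carton's bar-code label from about a hand's breadth (10 cm) away, pointing steeply down (no more than about 30 degrees off straight down). Finish still holding the scanner there, touching nothing else, with the three other cartons, the wax tin, the pliers and the glue bottle left where they were.

Things in the scene. Friction and masses are not known exactly. Their poses are not given: they have to be found in the camera images.
- slab: fixed square plywood board on runners, 188 mm, top 36 mm above the bench; origin under its centre. Carton centres in its frame (mm): carton_1 (-57,-35), carton_3 (57,35), long side along slab y; carton_2 (35,-57), open place (-35,57), long side along slab x. Cartons stand 4 mm apart round an open well, 49 mm square, in the middle: the only room for a finger on the last carton's inner long side.
- open_place (a point): middle of the open place on the slab's top surface, axes as the slab's: the carton's origin belongs here, its long (y) axis along the slab's x axis, either way round
- carton_4: the loose red hinge carton to be laid, 65 x 110 x 30 mm, 0.2 to 0.4 kg, lying on the bench; origin at the centre of its underside, long side along its y; same either way round. Gripped across its width 35 mm from its middle, with that end laid towards the slab's middle, one finger goes down in the well
- label_4 (a point): middle of the white bar-code label (26 x 42 mm) on top of carton_4, 31 mm above the carton's origin, axes as the carton's
- carton_1: red hinge carton already laid on the slab, same size; leave it
- carton_2: red hinge carton already laid on the slab, same size; leave it
- carton_3: red hinge carton already laid on the slab, same size; leave it
- stand: fixed scanner stand: black round foot 112 mm across, grey upright socket open at the top, 52 x 48 mm outside, 40 x 36 mm inside, floor 16 mm and mouth 82 mm above the bench; origin at the centre of its underside, axes as the scanner's while that stands in it
- scanner: cordless hand scanner, 0.2 to 0.3 kg, handle down and loose in the socket (3 mm play, 66 mm deep; lifts straight up). Origin: centre of the handle's foot; z up the black handle (34 x 30 x 120 mm); nose to its -x, roughly facing the robot. Grip the grey head from above by its flat sides: 100 long x 52 wide (along y) x 46 mm high, middle at (-18,0,136) mm, top at 160 mm, nose drooping 10 degrees
- window (a point): middle of the red scan window on the scanner's nose, at (-69, 0, 127) mm in the scanner's frame; the window looks along this point's -x axis, which in the stand points 10 degrees below level; its y is the scanner's y. Pointing straight down would put this x axis straight up
- scanner_foot (a point): centre of the foot of the scanner's handle (the scanner's origin)
- wax_tin: brown and white tin, 69 mm across, 52 mm high, loose; leave it; origin at the centre of its underside
- glue_bottle: white glue bottle with red nozzle, 68 mm across, 210 mm high, loose; leave it; origin at the centre of its underside
- pliers: red-handled pliers, 59 x 184 x 15 mm, lying loose on the bench; leave them; origin at the centre of the underside

How it is judged (in metres and radians):
On the way, in this order (a step that is already met when the one before it is completed fails the run):
1. the fourth carton lies flat in the open place, squared up and released (distance between carton_4 and open_place below 0.009 m and angle between the y axis of carton_4 and the x axis of slab, either way round below 0.1 rad and angle between carton_4's own z axis and vertical below 0.05 rad and contact force between carton_4 and the fingers below 0.2 N), for 0.2 s.
2. the scanner is drawn clear of its stand (height (world z) of scanner_foot above 0.084 m and contact force between scanner and stand below 0.1 N and contact force between scanner and the fingers above 1 N), for 0.1 s.
At the end, for the whole second after the job is handed in: carton_4 flat, released, within 9 mm and 0.1 rad of the open place; other cartons moved under 8 mm; scanner held still, touching only the fingers, handle foot over 90 mm up, window within 0.65 rad of straight down, 60 to 150 mm from the label and aimed within 25 mm of its middle (distance between carton_4 and open_place below 0.009 m and angle between the y axis of carton_4 and the x axis of slab, either way round below 0.1 rad and angle between carton_4's own z axis and vertical below 0.05 rad and distance of each of carton_1, carton_2, carton_3 from where it was at the start of the episode below 0.008 m and contact force between scanner and the fingers above 1 N and contact force between scanner and stand below 0.1 N and contact force between scanner and slab below 0.1 N and contact force between each of scanner, the arm and carton_1 below 0.1 N and contact force between each of scanner, the arm and carton_2 below 0.1 N and contact force between each of scanner, the arm and carton_3 below 0.1 N and contact force between each of scanner, the arm and carton_4 below 0.1 N and height (world z) of scanner_foot above 0.09 m and x of label_4 in the frame of window between -0.15 and -0.06 m and y of label_4 in the frame of window between -0.025 and 0.025 m and z of label_4 in the frame of window between -0.025 and 0.025 m and angle between window's own x axis and vertical below 0.65 rad and linear speed of scanner below 0.03 m/s); the arm keeps its last pose, push and grip.
It fails at once if a bystander is shifted by more than 2 cm (distance of any of wax_tin, glue_bottle, pliers from where it was at the start of the episode above 0.02 m).
It also fails if it takes over 51 s, if anything falls off the work surface, if the arm or the gripper's body presses on something with over 40 N, if the wrist force passes 120 N, or if a joint passes its speed limit or range.

## Working session

There is one attempt and no reset: what is moved stays moved. The work goes in short steps, each a Python script; the robot and the scene stay as the last script left them, time stands still between calls to the robot, and variables do not carry over. Pictures are saved under pics/ and viewed, at most 12 in all, crops included, and the job is handed in when it is done.

```bash
mkdir -p pics; ls; python3 - <<'E'
from plant import bot, eyes
import cv2, numpy as np
for n in ("scene","top","wrist"):
    d=eyes.get_image(n); cv2.imwrite(f"pics/{n}0.png",d["frame"][:,:,::-1])
    np.savez(f"pics/{n}0.npz",**d)
    C=-np.array(d["R"]).T@np.array(d["t"]); print(n,d["vertical_fov"],d["cx"],d["cy"],C.round(),np.array(d["R"]).round(3).tolist())
print(bot.get_time_s(),bot.get_eef_rot())
E
```

```text
pics
scene 45.83912003566647 259.0065819225191 188.96247884441047 [ 241. -478.  820.] [[0.913, -0.409, 0.005], [-0.266, -0.602, -0.753], [0.31, 0.686, -0.658]]
top 48.3968248751805 250.48900231128073 195.1062537531868 [ 260.  334. 1359.] [[-0.277, -0.961, -0.006], [-0.933, 0.271, -0.235], [0.227, -0.06, -0.972]]
wrist 70.41863594585345 253.74988872913804 184.10128660120176 [ 90. 574. 373.] [[0.296, 0.955, -0.001], [0.904, -0.279, 0.323], [0.308, -0.097, -0.946]]
0.15 [-4.70653561e-01 -3.10603810e+00  1.19562972e-03]
```

View pics/top0.png

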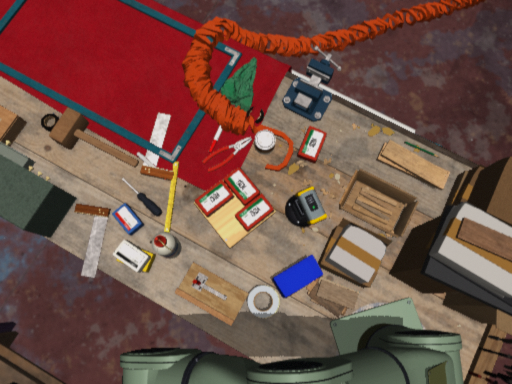

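View pics/scene0.png

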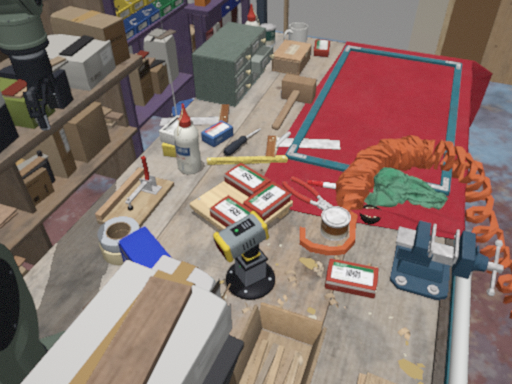

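The top view shows the slab with three cartons around (235,205), the loose carton at (312,144), the scanner at (308,205), the wax tin at (265,140), the pliers at (228,150) and the glue bottle at (165,245). The scene view agrees: scanner at (243,245), loose carton at (352,278).

```bash
cat > h.py <<'E'
import numpy as np, cv2
from scipy.spatial.transform import Rotation as Ro
def ray(d,uv):
    R=np.array(d["R"]);t=np.array(d["t"]).ravel();f=192/np.tan(np.radians(float(d["vertical_fov"]))/2)
    uv=np.atleast_2d(uv); v=np.c_[(uv[:,0]-d["cx"])/f,(uv[:,1]-d["cy"])/f,np.ones(len(uv))]@R
    return -R.T@t, v
def cast(d,uv,z):
    C,v=ray(d,uv); return C+v*((z-C[2])/v[:,2])[:,None]
def proj(d,X):
    R=np.array(d["R"]);t=np.array(d["t"]).ravel();f=192/np.tan(np.radians(float(d["vertical_fov"]))/2)
    c=np.atleast_2d(X)@R.T+t; return c[:,:2]/c[:,2:]*f+[float(d["cx"]),float(d["cy"])]
def masks(im):
    h=cv2.cvtColor(im,cv2.COLOR_RGB2HSV); H,S,V=cv2.split(h)
    red=(((H<8)|(H>170))&(S>130)&(V>60)).astype(np.uint8)*255
    white=((S<70)&(V>150)).astype(np.uint8)*255
    return red,white
def down(yaw): # tool z down, tool y axis at angle yaw (world)
    y=np.array([np.cos(yaw),np.sin(yaw),0]);z=np.array([0,0,-1.]);x=np.cross(y,z)
    return Ro.from_matrix(np.c_[x,y,z]).as_rotvec()
E
python3 - <<'E'
from h import *
d=dict(np.load("pics/top0.npz"));im=d["frame"]
for n,u,z in(("c4",(312,144),30),("c_a",(215,199),66),("c_b",(241,185),66),("c_c",(254,212),66),("slab",(235,207),36),("stand",(297,208),0),("scan",(312,202),170),("tin",(265,140),52),("glue",(165,245),200),("crate",(375,205),60),("greybox",(365,250),100),("blue",(298,275),50)):
    print(n,cast(d,u,z).round()[0])
red,w=masks(im)
for m,nm in((red,"red"),(w,"white")):
    for c in cv2.findContours(m,0,1)[0]:
        r=cv2.minAreaRect(c)
        if 190<r[0][0]<340 and 120<r[0][1]<240 and cv2.contourArea(c)>40: print(nm,np.round(r[0]),np.round(r[1]),r[2])
print(proj(d,[170,549,231]))
cv2.imwrite("pics/crop1.png",cv2.resize(im[115:255,150:350,::-1],None,fx=4,fy=4,interpolation=3))
E
```

```text
c4 [681.  10.  30.]
c_a [581. 365.  66.]
c_b [602. 275.  66.]
c_c [508. 260.  66.]
slab [546. 311.  36.]
stand [494. 118.   0.]
scan [470.  99. 170.]
tin [729. 158.  52.]
glue [462. 525. 200.]
crate [ 426. -108.   60.]
greybox [301. -20. 100.]
blue [288. 185.  50.]
red [312. 144.] [20. 33.] 22.380136489868164
white [208. 234.] [16. 15.] 40.601295471191406
white [255. 212.] [12. 28.] 51.34019088745117
white [214. 198.] [11. 28.] 52.12501525878906
white [242. 184.] [27. 12.] 50.52754211425781
white [240. 143.] [10. 23.] 52.12501525878906
white [333. 140.] [15.  9.] 11.309932708740234
white [314. 143.] [11. 25.] 21.801406860351562
white [265. 140.] [19. 20.] 90.0
white [337. 131.] [15.  7.] 37.87498474121094
[[180.39638021 358.63828274]]
```

View pics/crop1.png

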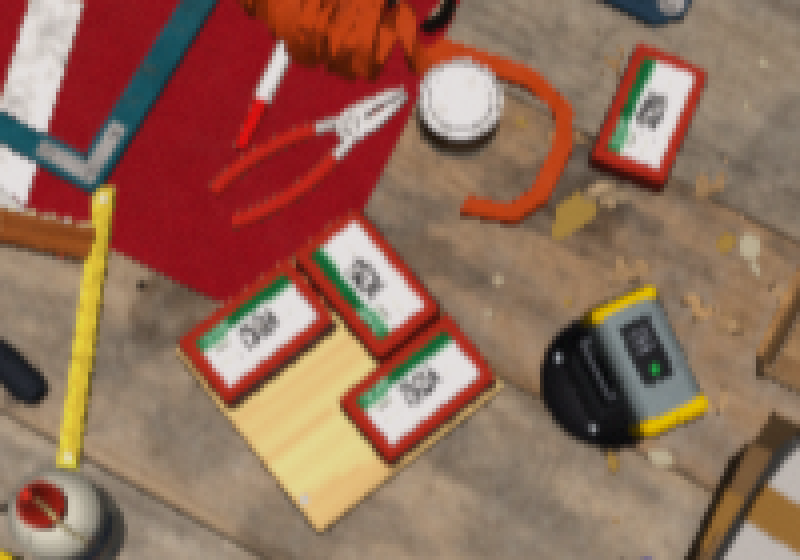

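The crop shows carton 4's corners near (640,45), (705,72), (660,185) and (592,160). The three laid cartons are clear, with open wood to the lower left. The scanner's head points down and right in the picture. Next I move over the slab and carton 4 for close wrist pictures.

```bash
python3 - <<'E'
from h import *
from plant import bot, eyes, planner
d=dict(np.load("pics/top0.npz"))
q=cast(d,np.array([[640,45],[705,72],[660,185],[592,160]])/4+[150,115],30);print(q.round())
v=(q[0]-q[3]+q[1]-q[2]);a4=np.arctan2(v[1],v[0]);print("c4 long",np.degrees(a4),q.mean(0))
print(Ro.from_rotvec(bot.get_eef_rot()).as_matrix().round(2).tolist())
sl=np.radians(25.4)
for nm,p,y in(("slab",(530,320,300),sl+np.pi/2),("slab2",(530,320,300),sl-np.pi/2),("c4",(675,10,250),a4+np.pi/2),("c4b",(675,10,250),a4-np.pi/2),("low",(675,10,-5),a4+np.pi/2),("lowb",(675,10,-5),a4-np.pi/2)):
    k=planner.inverse_kinematics(p,down(y));print(nm,np.degrees(y),None if k is None else np.round(k,2))
E
```

```text
[[742.  -3.  30.]
 [704. -47.  30.]
 [621.  19.  30.]
 [657.  66.  30.]]
c4 long -38.83880609811871 [681.10998624   8.9493596   30.        ]
[[-0.96, 0.3, -0.0], [0.3, 0.96, -0.0], [-0.0, -0.0, -1.0]]
slab 115.39999999999999 [-0.47  0.73 -0.3   1.18  0.21  1.26  1.26]
slab2 -64.60000000000001 [-0.85  0.79  0.65  1.19 -0.46  1.3  -1.36]
c4 51.16119390188129 [-0.06  0.87 -0.01  1.01  0.01  1.26  0.82]
c4b -128.83880609811874 [-0.4   1.13  1.3   1.03 -1.05  1.58 -1.68]
low 51.16119390188129 [ 0.    1.17 -0.16  1.23  0.22  0.76  0.67]
lowb -128.83880609811874 [-0.44  1.5   1.29  1.25 -1.41  1.33 -1.47]
```

```bash
python3 - <<'E'
from h import *
from plant import bot, eyes, planner
def snap(n):
    d=eyes.get_image("wrist"); cv2.imwrite(f"pics/{n}.png",d["frame"][:,:,::-1]); np.savez(f"pics/{n}.npz",**d)
p=bot.get_tool_pos(); bot.movel([p[0],p[1],320],velocity=250)
print(bot.get_time_s())
bot.goto([520,325,260],down(np.radians(115.4))); bot.dwell(.2); print(bot.get_time_s()); snap("w1")
bot.goto([665,22,230],down(np.radians(51.2))); bot.dwell(.2); print(bot.get_time_s()); snap("w2")
k=planner.inverse_kinematics([708,-13,-6],down(np.radians(51.2)));print(k)
a=np.hstack([cv2.imread("pics/w1.png"),cv2.imread("pics/w2.png")]);cv2.imwrite("pics/w12.png",cv2.resize(a,(800,300),interpolation=cv2.INTER_AREA))
E
```

```text
0.6583
2.4083
3.9333
[-0.03073312  1.21730618  0.01100982  1.07014541 -0.01369829  0.85420722
  0.87568449]
```

View pics/w12.png

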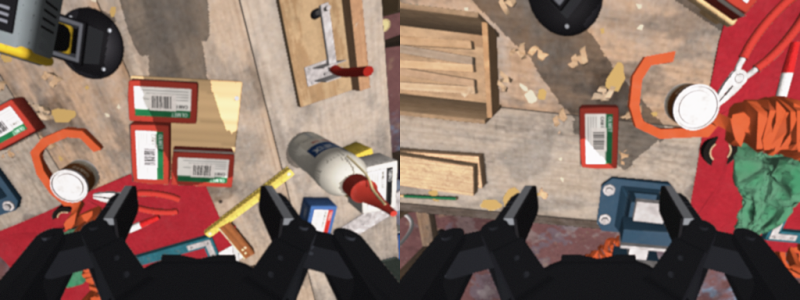

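The left picture (w1) shows the three cartons and the wood corner at about (135..240, 80..185). The right picture (w2) shows carton 4 at (600,137). Next I zoom both for edges.

```bash
python3 - <<'E'
import cv2,numpy as np
a=cv2.resize(cv2.imread("pics/w1.png")[92:248,155:315],None,fx=3,fy=3,interpolation=2)
b=cv2.resize(cv2.imread("pics/w2.png")[125:221,220:300],None,fx=3.75,fy=3.75,interpolation=2)
o=np.zeros((468,780,3),np.uint8);o[:,:480]=a;o[:360,480:780]=b
cv2.imwrite("pics/z12.png",o)
E
```

```text
(no output)
```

View pics/z12.png

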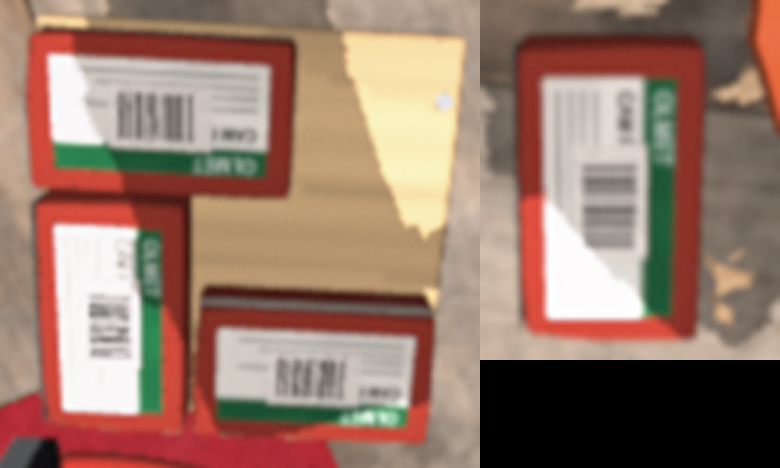

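```bash
cat >> h.py <<'E'
def holes(d,roi,z,mina=300):
    """artwork panels = holes in the red mask -> world rects on plane z"""
    im=np.array(d["frame"]); red=masks(im)[0]; m=np.zeros_like(red); x0,y0,x1,y1=roi; m[y0:y1,x0:x1]=red[y0:y1,x0:x1]
    m=cv2.morphologyEx(m,cv2.MORPH_CLOSE,np.ones((2,2)))
    cs,hi=cv2.findContours(m,cv2.RETR_CCOMP,cv2.CHAIN_APPROX_NONE); out=[]
    for c,h in zip(cs,hi[0]):
        if h[3]<0 or cv2.contourArea(c)<mina: continue
        w=cast(d,c[:,0,:].astype(float),z); r=cv2.minAreaRect(w[:,:2].astype(np.float32))
        b=cv2.boxPoints(r); e=b[1]-b[0],b[2]-b[1]; L=max(e,key=np.linalg.norm)
        out.append((np.array(r[0]),sorted(r[1]),np.degrees(np.arctan2(L[1],L[0]))%180,c))
    return out
E
python3 - <<'E'
from h import *
for f,roi,z in(("w1",(155,92,315,248),67),("w2",(220,125,300,221),31)):
    d=dict(np.load(f"pics/{f}.npz"))
    print(f,"cam",ray(d,(0,0))[0].round())
    for c,s,a,_ in holes(d,roi,z): print(c.round(1),np.round(s,1),round(a,1), proj(d,[*c,z]).round())
    red=masks(d["frame"])[0]; x0,y0,x1,y1=roi
    for c in cv2.findContours(red[y0:y1,x0:x1],0,1)[0]:
        if cv2.contourArea(c)>500:
            w=cast(d,c[:,0,:]+[x0,y0],z-1); r=cv2.minAreaRect(w[:,:2].astype(np.float32)); print(" red",np.round(r[0],1),np.round(r[1],1),r[2])
E
```

```text
w1 cam [444. 290. 402.]
[588.3 368.7] [51.2 93.8] 112.7 [[260. 219.]]
[603.3 275.3] [50.2 94.5] 22.6 [[192. 201.]]
[509.7 260.8] [50.  93.3] 112.6 [[209. 132.]]
 red [560.8 301.9] [196.8 199.2] 25.492067337036133
w2 cam [599.  75. 372.]
[686.4   8. ] [50.4 93.9] 141.3 [[255. 179.]]
 red [682.3  10. ] [ 63.3 109.9] 51.05760192871094
```

```bash
python3 - <<'E'
from h import *
d=dict(np.load("pics/w2.npz"));im=d["frame"]
c=np.array([686.4,8.0]);a=np.radians(141.3);u=np.array([np.cos(a),np.sin(a)]);n=np.array([-u[1],u[0]])
for off,dirn in((20,u),(-20,u),(0,n)):
  o=n if dirn is u else u
  for s in list(range(-66,-38,2))+list(range(38,76,2)):
    if dirn is n and abs(s)>50: continue
    X=[*(c+dirn*s+o*off),30]; p=proj(d,X)[0]; col=cv2.getRectSubPix(im,(1,1),tuple(map(float,p)))[0,0]; print(off,s,p.round(1),col)
E
```

```text
20 -66 [240.5 224.1] [200 179 161]
20 -64 [240.5 222.8] [199 177 160]
20 -62 [240.5 221.5] [200 179 161]
20 -60 [240.4 220.2] [200 179 162]
20 -58 [240.4 218.9] [199 179 161]
20 -56 [240.4 217.6] [199 179 160]
20 -54 [240.4 216.3] [200 177 158]
20 -52 [240.3 215. ] [202 157 138]
20 -50 [240.3 213.7] [209 109  93]
20 -48 [240.3 212.4] [216  78  63]
20 -46 [240.3 211. ] [218  82  70]
20 -44 [240.3 209.7] [235 177 174]
20 -42 [240.2 208.4] [251 249 249]
20 -40 [240.2 207. ] [253 254 254]
20 38 [239.3 150.8] [200 194 187]
20 40 [239.3 149.3] [205 199 192]
20 42 [239.2 147.7] [213 206 199]
20 44 [239.2 146.2] [203 186 180]
20 46 [239.2 144.6] [163 111 104]
20 48 [239.2 143. ] [142  50  41]
20 50 [239.1 141.4] [143  51  40]
20 52 [239.1 139.8] [143  52  43]
20 54 [239.1 138.3] [122  43  34]
20 56 [239.1 136.7] [95 34 27]
20 58 [239.  135.1] [82 33 28]
20 60 [239.  133.5] [93 67 58]
20 62 [239.  131.8] [107  92  81]
20 64 [238.9 130.2] [106  92  81]
20 66 [238.9 128.6] [107  91  80]
20 68 [238.9 127. ] [112  95  82]
20 70 [238.9 125.3] [123 105  89]
20 72 [238.8 123.7] [128 108  93]
20 74 [
[... 897 characters left out ...]
28]
-20 60 [271.  133.5] [81 58 53]
-20 62 [271.  131.9] [84 73 67]
-20 64 [271.1 130.2] [84 73 67]
-20 66 [271.1 128.6] [83 72 64]
-20 68 [271.1 127. ] [81 70 63]
-20 70 [271.2 125.3] [84 73 65]
-20 72 [271.2 123.7] [102  89  79]
-20 74 [271.3 122. ] [132 114  97]
0 -50 [292.8 179.2] [118 106  96]
0 -48 [291.2 179.2] [118 105  95]
0 -46 [289.7 179.2] [120 108  97]
0 -44 [288.2 179.2] [124 110 100]
0 -42 [286.7 179.2] [127 113 102]
0 -40 [285.2 179.2] [128 114 103]
0 38 [226.1 179.2] [186 169 155]
0 40 [224.6 179.2] [188 170 156]
0 42 [223.1 179.2] [187 170 155]
0 44 [221.6 179.2] [186 170 154]
0 46 [220.1 179.2] [190 173 158]
0 48 [218.6 179.2] [194 176 160]
0 50 [217.  179.2] [196 178 161]
```

The art panels are 49 x 92 mm. The slab geometry matches from two independent fits: 133.5 mm against 133.8 and 67.1 against 66.9, rotation 22.4°. I now pick carton 4.

```bash
python3 - <<'E'
from h import *
from plant import bot, eyes, planner, hand
o=down(np.radians(51.3)); x,y=713.7,-13.9
bot.goto([x,y,90],o)
print(bot.movel([x,y,-5],o,velocity=80,contact_N=8), bot.get_tool_pos(),bot.get_contact_force())
hand.gripper_to(50,50); print(bot.get_finger_gap(),bot.get_grasp_force(),bot.get_contact_force(),bot.get_tool_pos())
z=bot.get_tool_pos()[2]
bot.movel([x,y,190],o,velocity=200); print(bot.get_finger_gap(),bot.get_grasp_force(),bot.get_contact_force(),bot.get_time_s())
t=np.radians(22.5);p=[526.9+(-.8*np.cos(t)-.8*np.sin(t)),367.4+(-.8*np.sin(t)+.8*np.cos(t))]
bot.goto([*p,190],down(t+np.pi/2)); bot.movel([*p,z+36+45],velocity=150)
d=eyes.get_image("wrist"); cv2.imwrite("pics/w3.png",d["frame"][:,:,::-1]); np.savez("pics/w3.npz",**d)
print(p,z,bot.get_tool_pos(),bot.get_time_s(),bot.get_finger_gap())
cv2.imwrite("pics/w3z.png",cv2.resize(d["frame"][80:,100:400,::-1],None,fx=1.9,fy=1.9,interpolation=2))
E
```

```text
False [714.00136959 -13.91350397  -4.43146936] [0.39071923 0.05512476 0.82496988]
64.71671528023312 56.07504844665527 [-1.76015165 -0.18012502  6.19271686] [713.9787223  -13.96631234  -4.44476372]
64.39081767584926 55.72357892990112 [ 0.2674174  -0.56468567 -2.87371341] 7.4333
[np.float64(525.8547496280988), np.float64(367.8329568801169)] -4.44476371724423 [526.3182594  368.07458383  77.59359832] 9.9583 64.45342549680971
```

View pics/w3z.png

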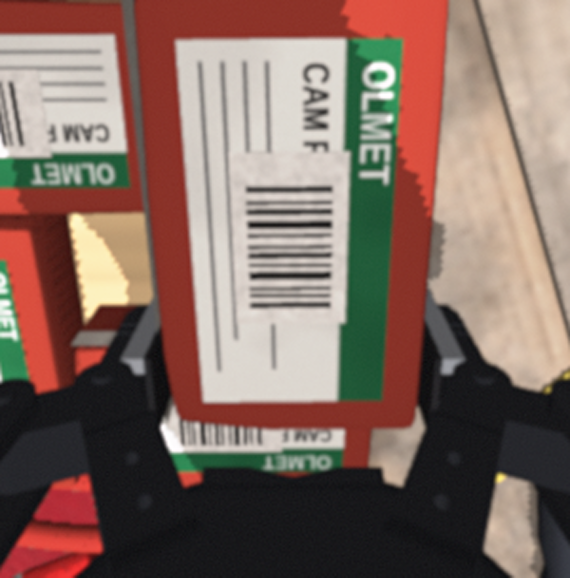

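The picture shows carton 4 held level between the fingers over the open place. The left finger lines up with the well (wood visible at (100,270)), with carton 1 at upper left and carton 3 beyond the far end. I check the held pose numerically.

```bash
python3 - <<'E'
from h import *
d=dict(np.load("pics/w3.npz"))
t=np.radians(22.5)
for z in(112.5,):
  for c,s,a,_ in holes(d,(0,0,512,384),z,2000): print(c.round(1),np.round(s,1),round(a,1),proj(d,[*c,z]).round())
op=np.array([549,314.75])+Ro.from_euler('z',22.5,degrees=True).as_matrix()[:2,:2]@[-35,57]; print(op)
E
```

```text
[493.  354.8] [47.  89.8] 22.8 [[254. 209.]]
[494.85126072 354.01721322]
```

```bash
python3 - <<'E'
from h import *
from plant import bot, eyes, planner, hand
p=bot.get_tool_pos(); z=-4.44+36
bot.movel([p[0],p[1],z+6],velocity=100)
print(bot.movel([p[0],p[1],z-1],velocity=25,contact_N=8),bot.get_tool_pos(),bot.get_contact_force())
hand.gripper_to(85); bot.dwell(.2); print(bot.get_finger_gap(),bot.get_contact_force())
bot.movel([p[0],p[1],z+30],velocity=80)
t=np.radians(22.5); bot.goto([520,325,260],down(np.radians(115.4)));bot.dwell(.2)
d=eyes.get_image("wrist"); cv2.imwrite("pics/w4.png",d["frame"][:,:,::-1]); np.savez("pics/w4.npz",**d)
for c,s,a,_ in holes(d,(130,80,340,260),67): print(c.round(1),np.round(s,1),round(a,1),proj(d,[*c,67]).round())
print(bot.get_time_s())
for n in("top","scene"):
    e=eyes.get_image(n);np.savez(f"pics/{n}4.npz",**e); cv2.imwrite(f"pics/{n}4.png",e["frame"][:,:,::-1])
a=cv2.resize(d["frame"][:250,:400],None,fx=1.2,fy=1.2);b=cv2.resize(e["frame"][180:320,180:300],None,fx=2.5,fy=2.5)
o=np.zeros((350,780,3),np.uint8);o[:300,:480]=a;o[:,480:]=b;cv2.imwrite("pics/o4.png",o[:,:,::-1])
E
```

```text
True [526.59210792 368.31135657  31.55562839] [-1.81627868 -0.38118442 10.06259581]
84.74543118598586 [-0.03497376 -0.5099583  -0.3781263 ]
[494.  355.7] [50.1 93.6] 22.9 [[284. 154.]]
[588.1 369. ] [51.1 93.1] 112.7 [[261. 219.]]
[603.4 275.1] [49.6 94.5] 22.6 [[192. 201.]]
[509.7 260.7] [50.1 93.2] 112.6 [[209. 132.]]
12.9667
```

View pics/o4.png

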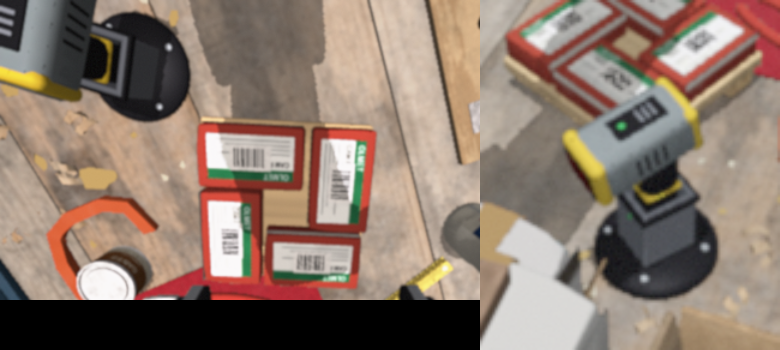

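The picture shows all four cartons in a tidy pinwheel: carton 4 is about 2 mm from its mark and the others haven't moved. The scanner stands in the socket at left, nose towards the robot. Next I look at it from above.

```bash
python3 - <<'E'
from h import *
from plant import bot, eyes, planner, hand
bot.goto([500,110,310],down(np.radians(98)));bot.dwell(.2)
d=eyes.get_image("wrist"); cv2.imwrite("pics/w5.png",d["frame"][:,:,::-1]); np.savez("pics/w5.npz",**d)
print(bot.get_time_s(),ray(d,(0,0))[0].round())
E
```

```text
14.2083 [417. 100. 452.]
```

View pics/w5.png

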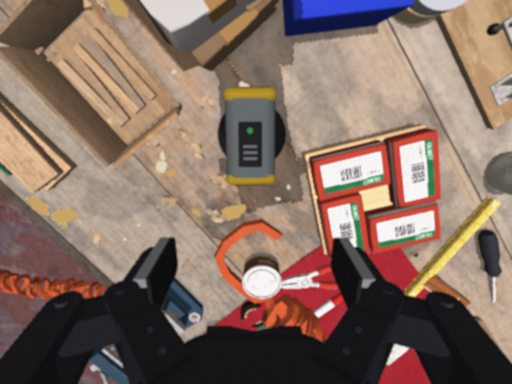

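The picture shows the scanner head from (224,88) at the nose band to (275,184) at the tail band, in line with the tool, with its stand behind at (278,130). I measure the yellow bands.

```bash
python3 - <<'E'
from h import *
from plant import bot, planner
d=dict(np.load("pics/w5.npz")); h=cv2.cvtColor(d["frame"],cv2.COLOR_RGB2HSV)
m=cv2.inRange(h,(20,130,120),(34,255,255)); m[:,:200]=0;m[:,300:]=0;m[210:]=0
P=[]
for c in cv2.findContours(m,0,1)[0]:
    if cv2.contourArea(c)<60: continue
    r=cv2.minAreaRect(c);print(np.round(r[0],1),np.round(r[1],1),r[2]); z=166 if r[0][1]<140 else 180
    w=cast(d,c[:,0,:].astype(float),z); q=cv2.minAreaRect(w[:,:2].astype(np.float32)); print("  world",np.round(q[0],1),np.round(q[1],1),q[2]); P.append((r[0][1],q[0]))
P.sort();n,t=np.array(P[0][1]),np.array(P[-1][1]);a=np.arctan2(*(t-n)[::-1]);print("axis",np.degrees(a),np.linalg.norm(t-n),(n+t)/2)
t0=np.load("pics/scene4.npz"); e=dict(t0)
# stand foot: black ellipse, top camera, z~5
d=dict(np.load("pics/top4.npz"));im=d["frame"]
E
```

```text
[250.  179.5] [ 9. 48.] 90.0
  world [504.4 108.1] [ 9.9 50.4] 8.151204109191895
[249.5  93. ] [12. 53.] 90.0
  world [419.4  95.6] [11.3 52.9] 8.143745422363281
axis 8.36843341893232 85.93882307097023 [461.90072632 101.80665207]
```

```bash
cat >> h.py <<'E'
def aim(label,heading,beta,dist,wx,wz,droop=10):
    """TCP pose so that window (tool x=wx, z=wz) looks at label"""
    H,b,e=np.radians([heading,beta,droop]); h=np.array([np.cos(H),np.sin(H),0]);Z=np.array([0,0,1.])
    z=np.cos(b)*h-np.sin(b)*Z; x=-np.sin(b)*h-np.cos(b)*Z; R=np.c_[x,np.cross(z,x),z]
    look=np.cos(e)*x+np.sin(e)*z
    return label-dist*look-R@[wx,0,wz], Ro.from_matrix(R).as_rotvec()
E
python3 - <<'E'
from h import *
from plant import bot, eyes, planner, hand
L=np.array([494.2,355.2,67])
hi=np.array([[-2.71,-.32,-1.57,0,-1.46,0,-2.83],[2.71,2.16,1.52,2.45,4.6,2.02,2.83]])
for b in(20,25,30,35,38):
    for hd in range(-20,100,15):
        k=planner.inverse_kinematics(*aim(L,hd,b,100,55,-13))
        if k is not None: k=np.array(k);print(b,hd,k.round(2),"margin",np.minimum(k-hi[0],hi[1]-k).min().round(2))
print(aim(L,35,30,100,55,-13)[0])
a=np.radians(98.2);o=down(a); x,y=470,103
bot.goto([x,y,240],o)
print(bot.movel([x,y,130],o,velocity=100,contact_N=6),bot.get_tool_pos(),bot.get_contact_force())
hand.gripper_to(35,90);print(bot.get_finger_gap(),bot.get_grasp_force(),bot.get_contact_force(),bot.get_time_s())
d=eyes.get_image("wrist"); cv2.imwrite("pics/w6.png",d["frame"][:,:,::-1]); np.savez("pics/w6.npz",**d)
E
```

```text
20 -20 [-1.6   1.42  1.28  1.9  -0.35  0.08  0.37] margin 0.08
20 -5 [-0.58  1.13 -0.91  2.08  2.03  1.89 -1.12] margin 0.13
20 10 [-0.41  1.23 -1.13  2.25  2.33  1.99 -0.89] margin 0.03
20 25 [-0.28  1.23 -1.13  2.35  2.59  1.82 -0.73] margin 0.1
20 40 [-0.06  1.35 -1.35  2.37  2.77  1.58 -0.34] margin 0.08
20 55 [ 0.11  1.35 -1.35  2.3   2.87  1.12 -0.19] margin 0.15
20 70 [ 0.24  1.35 -1.35  2.15  2.9   0.62 -0.04] margin 0.22
20 85 [ 0.29  1.36 -1.34  1.96  2.58  0.15  0.41] margin 0.15
25 -20 [-1.54  1.32  1.19  1.88  0.07  0.08  0.03] margin 0.08
25 -5 [-0.45  1.19 -1.13  2.03  2.07  1.95 -0.93] margin 0.07
25 10 [-0.37  1.17 -1.13  2.18  2.28  1.82 -0.84] margin 0.2
25 25 [-0.19  1.29 -1.35  2.27  2.5   1.77 -0.5 ] margin 0.18
25 40 [-0.05  1.29 -1.35  2.29  2.65  1.45 -0.33] margin 0.16
25 55 [ 0.09  1.29 -1.35  2.23  2.73  1.04 -0.16] margin 0.22
25 70 [ 0.2   1.3  -1.35  2.1   2.71  0.59  0.06] margin 0.22
25 85 [ 0.25  1.31 -1.33  1.93  2.17  0.18  0.75] margin 0.18
30 -20 [-1.48  1.25  1.13  1.85 -0.16  0.09  0.32] margin 0.09
30 -5 [-0.36  1.27 -1.35  1.98  2.11  2.01 -0
[... 888 characters left out ...]
 -20 [-1.37  1.15  1.03  1.8  -0.26  0.15  0.53] margin 0.15
38 -5 [-0.29  1.23 -1.35  1.89  2.03  1.82 -0.64] margin 0.2
38 10 [-0.28  1.09 -1.13  1.98  2.1   1.45 -0.62] margin 0.44
38 25 [-0.14  1.2  -1.35  2.04  2.24  1.42 -0.33] margin 0.22
38 40 [-0.05  1.2  -1.35  2.05  2.31  1.16 -0.14] margin 0.22
38 55 [ 0.03  1.21 -1.35  2.01  2.3   0.86  0.1 ] margin 0.22
38 70 [ 0.09  1.22 -1.34  1.93  2.14  0.57  0.47] margin 0.23
38 85 [ 0.    1.05 -0.95  1.82  0.3   0.01  2.37] margin 0.01
[553.96561542 397.04833444 202.10065929]
False [470.28087934 103.08207405 130.47594738] [ 0.12281966 -0.12791018  0.38904657]
51.27503638030539 93.16676616668701 [-1.2017411  -0.74635162 10.27186715] 16.275
```

View pics/w6.png

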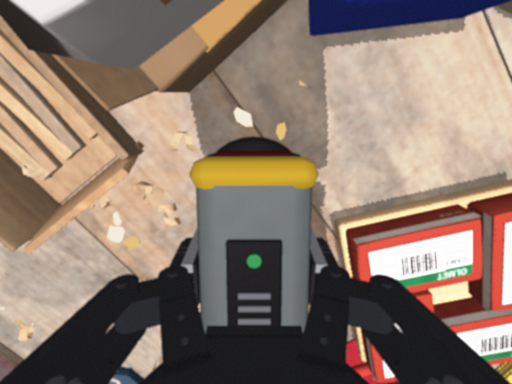

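The picture shows the head centred between the fingers, gap 51 mm (52 expected). I lift it and swing to a raised aiming pose.

```bash
python3 - <<'E'
from h import *
from plant import bot, eyes, planner, hand
hand.gripper_to(35,115)
p=bot.get_tool_pos(); bot.movel([p[0],p[1],165],velocity=60); bot.movel([p[0],p[1],330],velocity=180)
print(bot.get_finger_gap(),bot.get_grasp_force(),bot.get_contact_force(),bot.get_time_s())
L=np.array([494.2,355.2,67])
best=None
for hd in(0,5,10,15,20,25,30):
    for b in(28,32):
        k=planner.inverse_kinematics(*aim(L+[0,0,90],hd,b,100,55,-13)); k2=planner.inverse_kinematics(*aim(L,hd,b,100,55,-13))
        for kk in(k,k2): print(hd,b,None if kk is None else np.round(kk,2))
print(np.round(bot.get_joint_positions(),2))
E
```

```text
51.15306952952292 119.48615670204163 [-0.26963725  0.80490159 -2.42464153] 18.3417
0 28 [-0.33  1.06 -1.35  2.    2.02  1.87 -0.66]
0 28 [-0.4   1.16 -1.13  2.05  2.11  1.82 -0.87]
0 32 [-0.3   1.04 -1.35  1.94  1.97  1.77 -0.6 ]
0 32 [-0.31  1.25 -1.35  2.    2.14  1.91 -0.67]
5 28 [-0.3   1.05 -1.35  2.04  2.06  1.8  -0.63]
5 28 [-0.32  1.27 -1.35  2.1   2.24  1.96 -0.67]
5 32 [-0.27  1.03 -1.35  1.98  2.01  1.7  -0.56]
5 32 [-0.29  1.25 -1.35  2.04  2.18  1.85 -0.63]
10 28 [-0.26  1.04 -1.35  2.08  2.11  1.73 -0.59]
10 28 [-0.35  1.15 -1.13  2.14  2.24  1.73 -0.8 ]
10 32 [-0.24  1.02 -1.35  2.01  2.05  1.63 -0.53]
10 32 [-0.32  1.12 -1.13  2.08  2.19  1.61 -0.73]
15 28 [-0.29  0.91 -1.13  2.12  2.15  1.47 -0.69]
15 28 [-0.31  1.14 -1.13  2.17  2.31  1.67 -0.76]
15 32 [-0.26  0.9  -1.13  2.04  2.08  1.36 -0.61]
15 32 [-0.29  1.12 -1.13  2.11  2.25  1.55 -0.69]
20 28 [-0.19  1.02 -1.35  2.14  2.21  1.56 -0.52]
20 28 [-0.28  1.14 -1.13  2.2   2.38  1.61 -0.71]
20 32 [-0.17  1.   -1.35  2.07  2.14  1.46 -0.45]
20 32 [-0.25  1.11 -1.13  2.13  2.32  1.48 -0.65]
25 28 [-0.15  1.02 -1.35  2.16  2.26  1.47 -0.48]
25 28 [-0.18  1.26 -1.35  2.22  2.44  1.68 -0.47]
25 32 [-0.13  1.   -1.35  2.08  2.18  1.38 -0.4 ]
25 32 [-0.16  1.23 -1.35  2.15  2.37  1.56 -0.43]
30 28 [-0.1   1.01 -1.35  2.17  2.31  1.38 -0.43]
30 28 [-0.13  1.26 -1.35  2.23  2.49  1.58 -0.42]
30 32 [-0.09  1.   -1.35  2.09  2.22  1.28 -0.35]
30 32 [-0.12  1.23 -1.35  2.16  2.41  1.47 -0.37]
[-0.17  0.46 -0.18  1.63  0.09  1.07  1.34]
```

```bash
python3 - <<'E'
from h import *
from plant import bot, eyes, planner, hand
from scipy.spatial.transform import Slerp
L=np.array([494.2,355.2,67])
P0=np.array(bot.get_tool_pos());R0=bot.get_eef_rot();P1,R1=aim(L+[0,0,110],15,30,100,55,-13)
S=Slerp([0,1],Ro.from_rotvec([R0,R1]))
for s in(.25,.5,.75,1):
    bot.goto(P0+(P1-P0)*s+np.array([0,0,40*np.sin(np.pi*s)]),S(s).as_rotvec()); print(s,np.round(bot.get_joint_positions(),2),bot.get_time_s(),bot.get_finger_gap(),np.round(bot.get_contact_force(),1))
bot.dwell(.3)
f=[]
for n in("scene","wrist"):
    d=eyes.get_image(n);np.savez(f"pics/{n}7.npz",**d);f.append(d["frame"])
o=np.hstack(f);cv2.imwrite("pics/o7.png",cv2.resize(o,(800,300),interpolation=cv2.INTER_AREA)[:,:,::-1])
E
```

```text
0.25 [-0.32  0.38 -0.16  1.72  0.17  0.8   1.17] 18.7333 50.81417398564589 [ 0.2 -0.4 -2.4]
0.5 [-0.57  0.36 -0.01  1.84  0.4   0.47  0.87] 19.2167 50.98158491547427 [-0.5 -0.2 -2.4]
0.75 [-0.3   0.51 -0.69  1.97  1.61  0.7  -0.34] 20.375 50.321843435333406 [ 0.  -0.4 -1.5]
1 [-0.56  0.67 -0.5   2.07  2.15  0.96 -0.92] 21.0083 50.977015767784344 [-0.8  0.3 -1.8]
```

View pics/o7.png

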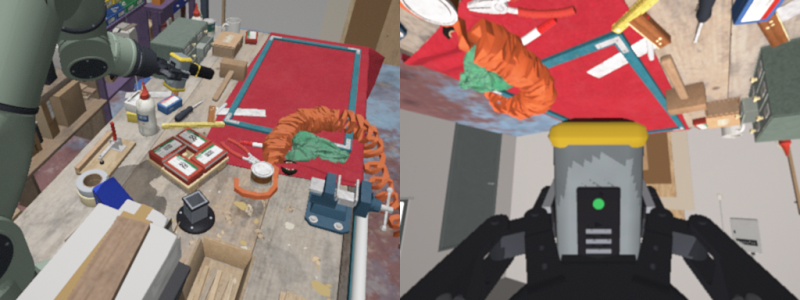

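Left (scene): the scanner is held level over the slab with its handle outward at (205,72). Right (wrist): the nose band is at (550..648, 120..147), the same place in the hand as before lifting, so there was no slip. I lower to the aim pose.

```bash
python3 - <<'E'
from h import *
from plant import bot, eyes, planner, hand
L=np.array([494.2,355.2,67])
P,o=aim(L,15,30,100,55,-12.5)
try: bot.movel(P,o,velocity=120)
except bot.MotionError as e: print("E",e); print(planner.inverse_kinematics(P,o)); raise
bot.dwell(.4)
p=np.array(bot.get_tool_pos());R=Ro.from_rotvec(bot.get_eef_rot()).as_matrix()
w=p+R@[55,0,-12.5];look=R@[np.cos(np.radians(10)),0,np.sin(np.radians(10))]
print("tcp",p.round(1),"win",w.round(1),"look",look.round(3),"dist",(L-w)@look,"off",np.linalg.norm((L-w)-((L-w)@look)*look))
print(np.round(bot.get_joint_positions(),2),bot.get_finger_gap(),bot.get_grasp_force(),np.round(bot.get_contact_force(),1),bot.get_time_s(),np.abs(bot.get_qd()).max())
f=[]
for n in("scene","top"):
    d=eyes.get_image(n);np.savez(f"pics/{n}8.npz",**d);print(n,proj(d,np.array([w,L,p+R@[-14,0,114]])).round().tolist());f.append(d["frame"])
a=cv2.resize(f[0][60:260,130:330],(400,400),interpolation=2);b=cv2.resize(f[1][130:330,130:330],(400,400),interpolation=2)
cv2.imwrite("pics/o8.png",np.hstack([a,b])[:,:,::-1])
E
```

```text
tcp [564.3 374.  202.5] win [527.3 364.1 161.1] look [-0.33  -0.088 -0.94 ] dist 100.17088822133204 off 0.012136812469051335
[-0.58  0.92 -0.5   2.15  2.34  1.21 -1.14] 51.06589976485436 119.79464292526245 [-0.   0.3 -2. ] 22.875 0.004718044861116003
scene [[223.0, 153.0], [214.0, 188.0], [269.0, 133.0]]
top [[217.0, 209.0], [225.0, 225.0], [193.0, 168.0]]
```

View pics/o8.png

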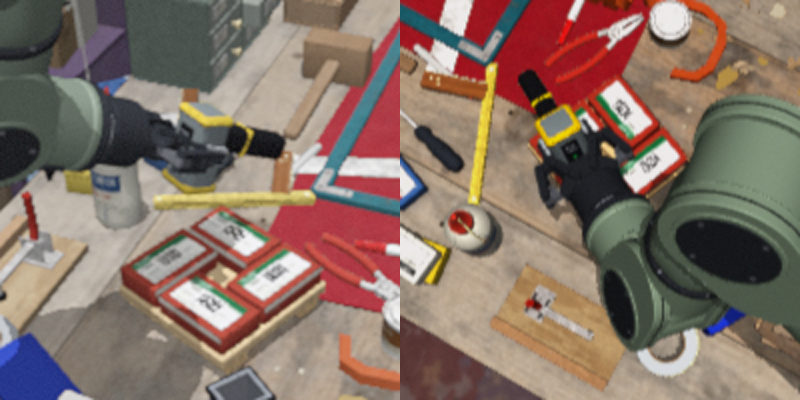

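The picture shows the nose band at (195,178) and the handle foot at (283,146), as predicted at (186,186) and (278,146). Carton 4's label is below at (168,256), as predicted. Nothing else is touched, so I hand in.

```bash
python3 -c "
from plant import hand_in
print(hand_in())"
```

```text
the job is handed in; nothing more can be done
None
```

I laid carton 4 about 2 mm from its mark and released it, and handed in at about 23 s with the scanner held over its label, window about 100 mm away and roughly 20° off straight down; the hand-in gave no verdict.

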